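# Slide the drilling board home on its rails and turn the keeper over it

### The arm

A 6-joint arm with a two-finger parallel gripper is mounted at the origin on the work surface. World frame = base frame: x ahead of the robot, y to its left, z up, the work surface at z = 0. Lengths are in m, angles in rad, forces in N, time in s.
With the tool pointing down it reaches from about 0.35 to 0.925 m from the base axis. Payload 6.4 kg.
Tool frame: the origin (TCP) lies at the very end of the fingers, on their centre line; the grasp point (between the pads) lies 19 mm behind it (ctrl.hold_point_z is the distance from the TCP to the grasp point, in m); z points along the fingers, x is the direction in which the jaws open and shut, and the axes are right-handed (so a half turn about z gives the same grasp; the last joint's range is limited). The gripper opens to 85 mm and grips with 20 to 120 N. Pads are 22 mm wide; open, the fingers measure 114 mm over their backs; the gripper's body (76 mm by 85 mm) begins 54 mm behind the grasp point. The pads swing forward as they close: fully open they stand 13 mm farther back than shut.
Start: joints at [-1.348, 0.245, 1.558, -0, 1.339, -0.174], TCP at [0.251, -0.6, 0.231] pointing down, gripper open.
Joint ranges: [-3.13, 3.13], [-1.02, 2.26], [0.13, 2.54], [-0.95, 4.09], [0.21, 2.88], [-2.74, 2.74]. Speed limits (rad/s): [2.57, 2.57, 3.14, 3.14, 3.14, 3.14].

### API

Orientations are given as a 3x3 rotation matrix whose columns are the frame's x, y, z axes.
In Python, from rig import ctrl gives the robot as it stands.
- The arm moves only by the tool servo_tool, never from a script. Its argument "motion" is a list that holds one entry, the list of rows, each a list of 5 numbers: the gripper command: -1 is fully open, 1 is shut, values between are in proportion, then the shift along the tool's x, y, z in cm, then the turn about the tool's z in rad. In form: [[[hand, tx, ty, tz, roll], ...]]. A call has 1 to 5 rows; each row is the pose to reach, as a shift and turn from the pose commanded when the call began, along the tool's axes at that moment; what a row does not reach only later rows make up. A row lasts 1/12 s, in which the tool goes at most 41.7 mm and 7.16 degrees, less where a joint would pass 70% of its speed; a pose out of reach is approached as far as the arm can. A call with a gripper value outside its range is refused whole. The fingers move at their own pace and stop on an object; "force" is the grip in N (left out, the last holds). Time passes only in rows, so rows that repeat a pose let the fingers close. It gives the time, the measured TCP pose, the force and the opening at its end, in the units of the state.
- ctrl.state(): the state, without advancing time (a new reading comes with each control period).
- ctrl.camera(name): name is "scene" or "side" or "wrist"; returns (picture, depth): 400x640x3 uint8, red, green, blue; 400x640 float32, m along the optical axis (not along the pixel's ray), 0 where there is no reading.
- ctrl.camera_params(name): a dict with "fx", "fy", "cx", "cy" (pixels), "cam_to_world" (4x4, takes a point from camera to world coordinates). Camera axes: x right, y down, z forward; pixel columns grow to the right and rows downward; lengths in m; the calibration is good to about 2 mm. A picture is of the moment at which its call begins: read the wrist's pose just before it. camera_params takes no time and is no camera call; for the wrist camera it gives the pose at the moment of the call.
- ctrl.close_job(): hands the job in, once; it reports no verdict.
The state is a dict: "clock": time; "qpos": joint angles; "qd": joint speeds; "joint_efforts": joint torques, N m; "ee_pos": TCP position; "ee_rot": TCP orientation; "wrist_force": force on the tool from outside, world axes, zero at the start; "wrist_torque": the same for the moment, N m; "width": opening from 0.0 (shut) to 1.0 (fully open).
Only numpy, scipy, OpenCV 4.12 (cv2) and the standard library are available. Lean on these libraries where they do the work, as an engineer would, in place of code of your own. Each camera call takes 0.05 s, during which the arm holds its last target. There are 200 camera calls.

### The job

With the fingertips, push the plywood drilling board along the rails of the drill bed until you feel it drop into its locating notches at the end where the swinging steel keeper is. Then push the keeper by its upright pin round to its stop, so that it lies straight across the seated board. Only push: never lift the board out of its rails or tip it up, and leave the other things on the bench where they are.

Things in the scene. Friction and masses are not known exactly. Their poses are not given: they have to be found in the camera images.
- bed: Fixed drill bed, grey base 390 (x) x 200 (y) x 8 mm, from x -200 to +190, y -80 to +120 mm of its origin (on the bench, midway between the guides). x runs along the rails to the notched home end, y to its left, z up. Two upright aluminium guides along x, 6 mm thick, inner faces at y +-67, tops 36 mm up, x -180 to +180. Ends open: a finger fits between the guides behind the board.
- board: Loose plywood board 150 (x) x 130 (y) x 18 mm, 0.3 to 0.65 kg, on four feet 10 mm high (front x 58, y +-50; rear x -58, y +-22), 2 mm play to each guide; its x points home. Origin under its centre at foot-bottom level: underside 10, top 28 mm above it; end face to push at x -75. Starts 75 to 145 mm short of home, origin 20 mm above the bench (13 when home). Slides with 1 to 4 N.
- seat (a point): Point on the bed where the board's origin lies when home (bed x 80, y 0, z 13 mm). Four steel runners along x at y +-22 and +-50, 22 mm wide, tops 20 mm above the bench, carry the board. Each has one notch 20 mm long, 7 mm deep, centred at x 138 (outer pair) or x 22 (inner pair). All four feet drop in together, level, by 7 mm; the far notch walls then stop the board within 3 mm of here.
- keeper (a joint): Keeper angle, rad: flat steel bar 18 mm wide, 8 thick, underside 43.5 mm above the bench. 0 (starts 0 to 0.3): points 0.35 rad left of the bed's x; 0.35: along x; 1.92, its stop: along bed -y, straight across the board. Grows clockwise from above. About 1.5 N at the pin turns it; it stays where left. Passes 2.5 mm over the seated board; a board that has not dropped blocks it.
- keeper_pin (a point): Top of the upright round steel pin on the keeper's end, 60 mm from the pivot axis, 12 mm diameter; it stands from 51.5 mm up to 83.5 mm above the bench.
- keeper_pivot (a point): Point on the keeper's pivot axis, at bed x +90, y +96 mm, 51.5 mm above the bench, level with the bar's top; a low bolt head, 22 mm diameter, stands 6 mm above the bar there.
- bush: Bystander: loose steel bush, 42 mm diameter, 30 mm high, standing beside the left side of the bed near its rear; origin at the centre of its underside.
- slug: Bystander: loose dark steel slug, 34 mm diameter, 45 mm high, standing beside the left side of the bed about its middle; origin at the centre of its underside.
- screwdriver: Bystander: loose screwdriver lying along the right side of the bed; origin at its underside, under its middle.
- offcut: Bystander: loose plywood offcut 110 x 70 x 18 mm without feet, lying flat to the left; origin at the centre of its underside.
- oil: Bystander: white oil bottle 52 mm diameter, 110 mm high, standing to the right, near the robot; origin at the centre of its underside.
- wrench: Bystander: loose wrench lying to the right; origin at its underside.
- mug: Bystander: white mug 80 mm diameter, 90 mm high, standing to the left; origin at the centre of its underside.
There are look-alikes about, which are no part of the job. Leave any pink or yellow look-alike of the board alone.

How it is judged:
By the outcome, as a careful person would: the job done as asked, in the order asked, and still so for the second after the job is handed in, with the robot touching nothing.
It also fails if it takes over 51 s, if anything falls off the work surface, if the arm or the gripper's body presses on something with over 40 N, if the wrist force passes 120 N, or if a joint passes its speed limit or range.

## Working session

There is one attempt and no reset: what is moved stays moved. The work goes in short steps, Python scripts to look and compute and a tool call to move; the robot and the scene stay as the last step left them, time stands still between calls to the robot, and variables do not carry over. Pictures are saved under pics/ and viewed, about 8 in all and at most 12, crops included, and the job is handed in when it is done.

Besides the shell and the picture viewer there is one more tool, called after "Request:" as name([rows], argument=value, ...), one row to a line, values as JSON. servo_tool: Moves the arm, as the interface text tells. Its arguments: {"type":"object","properties":{"motion":{"type":"array","items":{"type":"array","items":{"type":"array","items":{"type":"number"}}}},"force":{"type":"number"}},"required":["motion"]}

```bash
ls; mkdir -p pics; python3 - <<'E'
from rig import ctrl
import cv2,numpy as np
for n in("scene","side"):
    p,d=ctrl.camera(n); cv2.imwrite(f"pics/{n}0.png",p[:,:,::-1]); np.save(f"pics/{n}0.npy",d)
    print(n,ctrl.camera_params(n))
s=ctrl.state();print(s["clock"],s["ee_pos"],s["ee_rot"])
E
```

```text
pics
scene {'fx': 430.0408483712421, 'fy': 430.0408483712421, 'cx': 315.41815408023734, 'cy': 204.02140972401375, 'cam_to_world': array([[ 0.58015598,  0.55624675, -0.59498621,  1.18089572],
       [ 0.81450349, -0.39462431,  0.42527134, -0.50019593],
       [ 0.00175978, -0.73134206, -0.68200858,  0.85739345],
       [ 0.        ,  0.        ,  0.        ,  1.        ]])}
side {'fx': 481.81099453380347, 'fy': 481.81099453380347, 'cx': 322.2751168562868, 'cy': 200.59295120414052, 'cam_to_world': array([[ 0.92114807, -0.19092537,  0.33916624,  0.01117261],
       [-0.38896579, -0.48258775,  0.7847386 , -1.15605798],
       [ 0.01385097, -0.85478452, -0.51879821,  0.86049247],
       [ 0.        ,  0.        ,  0.        ,  1.        ]])}
0.1 [ 0.25108444 -0.59901443  0.23027072] [[ 3.86421745e-01 -9.22322119e-01 -3.79665439e-04]
 [-9.22320596e-01 -3.86421808e-01  1.70402269e-03]
 [-1.71836883e-03 -3.08298169e-04 -9.99998476e-01]]
```

View pics/scene0.png

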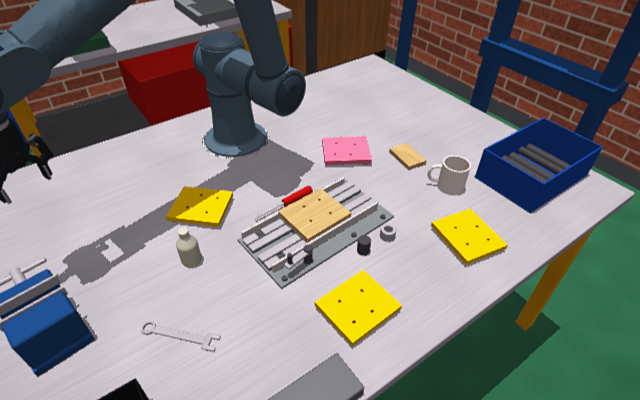

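View pics/side0.png

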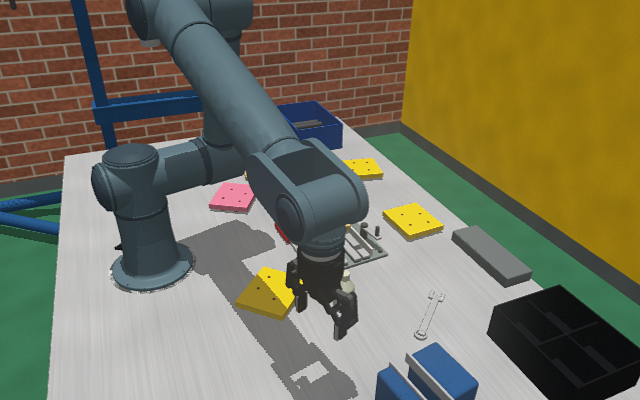

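The scene shows the bed around (315,230) and the plywood board at (315,214). The look-alikes are yellow at (200,206), (358,306) and (469,235), pink at (346,150), and the small offcut at (408,155). I choose the plywood one between the guides. The keeper is around (300,257).

```bash
cat > h.py <<'E'
import numpy as np, cv2
from rig import ctrl
def cloud(n, d, P=None):
    P=P or ctrl.camera_params(n); v,u=np.mgrid[:400,:640]
    c=np.stack([(u-P["cx"])/P["fx"]*d,(v-P["cy"])/P["fy"]*d,d],-1)
    T=P["cam_to_world"]; return c@T[:3,:3].T+T[:3,3]
def proj(n,X,P=None):
    P=P or ctrl.camera_params(n);T=np.linalg.inv(P["cam_to_world"]);c=np.atleast_2d(X)@T[:3,:3].T+T[:3,3]
    return np.c_[P["fx"]*c[:,0]/c[:,2]+P["cx"],P["fy"]*c[:,1]/c[:,2]+P["cy"]]
E
python3 - <<'E'
from h import *
d=np.load("pics/scene0.npy");im=cv2.imread("pics/scene0.png");W=cloud("scene",d)
for u,v in [(238,240),(288,283),(393,215),(343,180),(291,258),(308,255),(315,214),(364,244),(388,233)]: print(u,v,W[v,u].round(4))
c=cv2.resize(im[165:295,225:405],None,fx=4.4,fy=4.4,interpolation=cv2.INTER_CUBIC);cv2.imwrite("pics/c1.png",c)
E
```

```text
238 240 [ 0.4373 -0.2204  0.0106]
288 283 [ 0.6307 -0.1878  0.0096]
393 215 [0.5993 0.1865 0.0018]
343 180 [0.4193 0.146  0.0282]
291 258 [ 0.6178 -0.1678  0.0766]
308 255 [ 0.6113 -0.1151  0.0451]
315 214 [ 0.5071 -0.0199  0.0491]
364 244 [0.6622 0.0216 0.0433]
388 233 [0.6611 0.1062 0.0306]
```

View pics/c1.png

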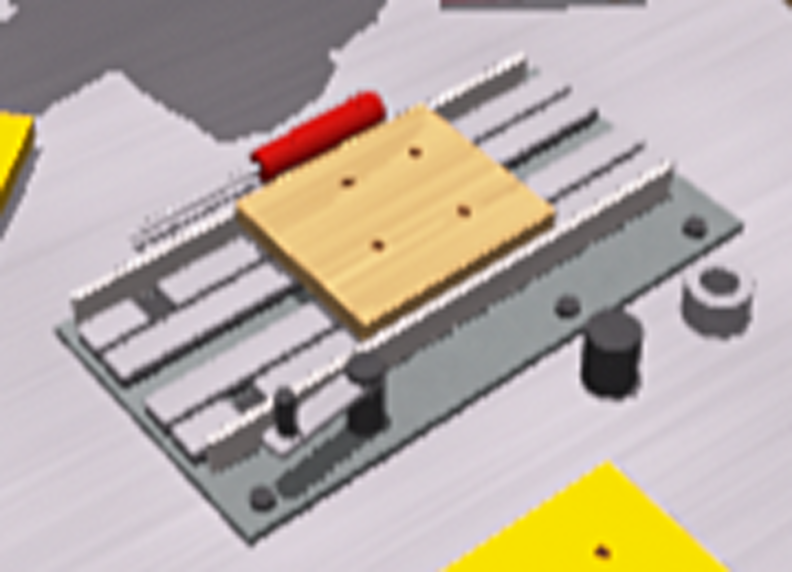

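```bash
cat >> h.py <<'E'
def b2w(p,X):
    X=np.atleast_2d(np.array(X,float)); c,s=np.cos(p[2]),np.sin(p[2])
    return np.c_[p[0]+c*X[:,0]-s*X[:,1],p[1]+s*X[:,0]+c*X[:,1],X[:,2]]
E
python3 - <<'E'
from h import *
from scipy.optimize import least_squares
P=ctrl.camera_params("scene")
f=lambda a:np.array(a)/4.4+[224.6,164.6]
B=np.array([(190,120,8),(190,-80,8),(-200,120,8),(180,-70,36),(180,70,36),(-180,-70,36),(-180,70,36)])/1e3
uv=f([(250,543),(57,330),(742,226),(75,296),(207,440),(525,58),(670,165)])
r=least_squares(lambda p:(proj("scene",b2w(p,B),P)-uv).ravel(),[.53,-.03,-1.5]);p=r.x
print("bed",p.round(4),r.fun.reshape(-1,2).round(1).tolist())
C=np.array([(75,65,48),(75,-65,48),(-75,-65,48),(-75,65,48)])/1e3
uv=f([(365,330),(238,210),(425,105),(553,212)])
q=least_squares(lambda t:(proj("scene",b2w(p,C+[t[0],t[1],0]),P)-uv).ravel(),[0,0]);print("board in bed",q.x.round(4),q.fun.round(1))
def pin(a):return b2w(p,[[.09+.06*np.cos(.35-a),.096+.06*np.sin(.35-a),.0835]])
k=least_squares(lambda a:(proj("scene",pin(a[0]),P)-f([(287,391)])).ravel(),[.1]);print("keeper",k.x,k.fun,pin(k.x[0]))
print("pivot",proj("scene",b2w(p,[[.09,.096,.0575]]),P)*1, "meas",f([367,366]))
for n,X in dict(rear=(q.x[0]-.075,0,.03),home_rear=(.005,0,.03),pinstop=(.09,.036,.08),piv=(.09,.096,.05)).items(): print(n,b2w(p,X).round(4))
# check by depth: guide tops & board
W=cloud("scene",np.load("pics/scene0.npy"))
m=(abs(W[...,2]-.048)<.003);X=W[m]-[p[0],p[1],0];c,s=np.cos(p[2]),np.sin(p[2]);L=np.c_[c*X[:,0]+s*X[:,1],-s*X[:,0]+c*X[:,1]]
L=L[(abs(L[:,0])<.2)&(abs(L[:,1])<.075)];print(L.min(0),L.max(0),np.percentile(L,[2,98],axis=0))
E
```

```text
bed [ 0.4996 -0.0255 -1.5085] [[-0.3, -0.6], [-0.3, -0.3], [0.6, -0.3], [-0.4, 0.6], [0.2, 0.6], [0.1, -0.4], [0.3, -0.1]]
board in bed [-0.0086  0.0018] [ 0.1 -0.3 -0.7 -0.7 -0.5  0.3  1.1  0.6]
keeper [0.24298074] [-0.76464508  0.9556105 ] [[ 0.61107386 -0.1684884   0.0835    ]]
pivot [[307.47927437 248.03958462]] meas [308.00909091 247.78181818]
rear [[0.4943 0.0579 0.03  ]]
home_rear [[ 0.4999 -0.0305  0.03  ]]
pinstop [[ 0.5411 -0.1131  0.08  ]]
piv [[ 0.601  -0.1093  0.05  ]]
[-0.08481266 -0.06538136] [0.06775076 0.06848912] [[-0.08062613 -0.06110428]
 [ 0.0644929   0.06482303]]
```

Only the natural plywood board is in the rails. It sits about 89 mm short of home, and home lies toward world -y. The keeper is at about 0.24 rad. I'm starting the transit to a point behind the board.

Request:
servo_tool([
  [[-0.2,-2.98,-2.66,0,-0.11],[-0.2,-5.96,-5.32,0,-0.22],[-0.2,-8.94,-7.98,0,-0.33],[-0.2,-11.92,-10.64,0,-0.44],[-0.2,-14.9,-13.3,0,-0.55]],
])

```text
clock: 0.52
ee_pos: [0.3164, -0.4086, 0.2306]
ee_rot: [[0.814, -0.58, -0.0], [-0.58, -0.814, 0.001], [-0.001, -0.001, -1.0]]
wrist_force: [1.0, -0.5, 0.1]
width: 0.602
```

```bash
cat >> h.py <<'E'
BED=np.array([.4996,-.0255,-1.5085])
def go(bx,by,z,ang):
    "remaining shift (cm, tool axes) and roll to TCP at bed bx,by (m), height z, tool-x at bed-angle ang"
    s=ctrl.state();R=np.array(s["ee_rot"]);t=b2w(BED,[[bx,by,z]])[0]-s["ee_pos"]
    a=BED[2]+ang-np.arctan2(R[1,0],R[0,0]);a=(a+np.pi)%(2*np.pi)-np.pi
    print("t",round(s["clock"],2),"shift",(R.T@t*100).round(2),"roll",round(-a,3),"|d|cm",round(np.linalg.norm(t)*100,1),"F",np.round(s["wrist_force"],1),"w",round(s["width"],2),"q",np.round(s["qpos"],2))
    e=np.array(s["ee_pos"])-[BED[0],BED[1],0];c,q=np.cos(BED[2]),np.sin(BED[2]);print("bed mm",((c*e[0]+q*e[1])*1e3).round(1),((-q*e[0]+c*e[1])*1e3).round(1),(e[2]*1e3).round(1))
E
python3 -c "
from h import *
go(-.125,.0,.23,np.pi/2)"
```

```text
t 0.52 shift [-15.19 -51.54   0.11] roll -0.682 |d|cm 53.7 F [ 1.  -0.5  0.1] w 0.6 q [-1.13 -0.07  1.9   0.    1.32 -0.51]
bed mm 371.0 -206.7 230.6
```

Request:
servo_tool([
  [[-0.2,-1.1,-3.7,0,-0.11],[-0.2,-2.2,-7.5,0,-0.22],[-0.2,-3.3,-11.3,0,-0.33],[-0.2,-4.4,-15.1,0,-0.44],[-0.2,-5.5,-18.9,0,-0.55]],
])

```text
clock: 0.93
ee_pos: [0.3821, -0.2232, 0.231]
ee_rot: [[0.998, -0.069, -0.0], [-0.069, -0.998, 0.0], [-0.0, -0.0, -1.0]]
wrist_force: [1.4, -0.3, -0.4]
width: 0.601
```

```bash
python3 -c "
from h import *
go(-.125,.0,.23,np.pi/2)"
```

```text
t 0.93 shift [  8.72 -32.92   0.1 ] roll -0.131 |d|cm 34.1 F [ 1.4 -0.3 -0.4] w 0.6 q [-0.79 -0.27  2.07  0.    1.34 -0.72]
bed mm 190.0 -129.6 231.0
```

Request:
servo_tool([
  [[-0.2,1,-3.8,0,-0.03],[-0.2,2,-7.6,0,-0.06],[-0.2,3,-11.4,0,-0.09],[-0.2,4,-15.2,0,-0.12],[-0.2,5,-18.9,0,-0.13]],
])

```text
clock: 1.35
ee_pos: [0.4459, -0.0383, 0.2311]
ee_rot: [[0.998, 0.057, 0.0], [0.057, -0.998, -0.0], [0.0, 0.0, -1.0]]
wrist_force: [0.3, -0.1, 0.5]
width: 0.602
```

```bash
python3 -c "
from h import *
go(-.125,.0,.23,np.pi/2)"
```

```text
t 1.35 shift [  5.37 -13.47   0.11] roll -0.005 |d|cm 14.5 F [ 0.3 -0.1  0.5] w 0.6 q [-0.34 -0.25  2.06  0.    1.34 -0.4 ]
bed mm 9.4 -54.4 231.1
```

Request:
servo_tool([
  [[-0.2,1.4,-3.4,0,0],[-0.2,2.8,-6.8,0,0],[-0.2,4.1,-10.2,0,0],[-0.2,5.35,-13.5,0,0],[-0.2,5.35,-13.5,2,0]],
])

```text
clock: 1.77
ee_pos: [0.4948, 0.1021, 0.2148]
ee_rot: [[0.998, 0.062, 0.008], [0.062, -0.998, 0.002], [0.008, -0.001, -1.0]]
wrist_force: [0.9, -0.2, 0.2]
width: 0.602
```

```bash
python3 - <<'E'
from h import *
go(-.125,.0,.03,np.pi/2)
p,d=ctrl.camera("scene");cv2.imwrite("pics/s1.png",cv2.resize(p[100:300,200:440,::-1],None,fx=3,fy=3))
E
```

```text
t 1.77 shift [-0.46  0.28 18.48] roll -0.0 |d|cm 18.5 F [ 0.9 -0.2  0.2] w 0.6 q [-0.02 -0.09  1.94  0.    1.28 -0.08]
bed mm -127.6 3.1 214.8
```

View pics/s1.png

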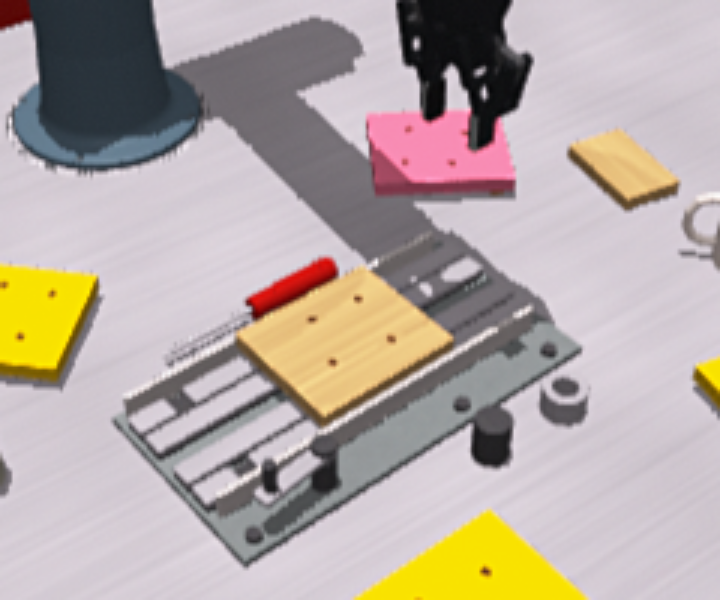

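The crop shows the gripper at (455,90), above the rear of the bed. The board and everything else are unchanged. I'm descending behind the board.

Request:
servo_tool([
  [[-0.2,-0.1,0,4,0],[-0.2,-0.1,0,8,0],[-0.2,-0.1,0,12,0],[-0.2,-0.1,0,14,0],[-0.2,-0.1,0,14,0]],
])

```text
clock: 2.23
ee_pos: [0.4857, 0.0968, 0.0658]
ee_rot: [[0.998, 0.055, -0.012], [0.055, -0.998, 0.0], [-0.012, -0.001, -1.0]]
wrist_force: [-0.8, -0.5, -1.1]
width: 0.597
```

```bash
python3 -c "
from h import *
go(-.125,.0,.03,np.pi/2)"
```

```text
t 2.23 shift [ 0.67 -0.21  3.57] roll -0.007 |d|cm 3.6 F [-0.8 -0.5 -1.1] w 0.6 q [-0.03  0.12  2.04 -0.    1.   -0.09]
bed mm -123.0 -6.2 65.8
```

Request:
servo_tool([
  [[-0.2,0,0,0,0],[-0.2,0,0,0,0],[-0.2,0,0,0,0]],
])

```text
clock: 2.48
ee_pos: [0.4927, 0.0971, 0.0737]
ee_rot: [[0.998, 0.056, 0.004], [0.056, -0.998, -0.0], [0.004, 0.0, -1.0]]
wrist_force: [0.2, 0.3, 0.4]
width: 0.599
```

```bash
python3 -c "
from h import *
go(-.125,.0,.03,np.pi/2)"
```

```text
t 2.48 shift [-0.09 -0.23  4.37] roll -0.007 |d|cm 4.4 F [0.2 0.3 0.4] w 0.6 q [-0.03  0.11  2.03 -0.    1.   -0.09]
bed mm -122.8 0.7 73.7
```

Request:
servo_tool([
  [[-0.2,0,0,1.4,0],[-0.2,0,0,2.8,0],[-0.2,-0.1,0,3.8,0],[-0.2,-0.1,0,4.3,0],[-0.2,-0.1,0,4.3,0]],
])

```text
clock: 2.9
ee_pos: [0.4895, 0.0973, 0.028]
ee_rot: [[0.998, 0.056, -0.001], [0.056, -0.998, 0.0], [-0.001, -0.0, -1.0]]
wrist_force: [0.5, -0.5, -0.1]
width: 0.599
```

```bash
python3 - <<'E'
from h import *
go(-.095,.0,.03,np.pi/2)
p,d=ctrl.camera("scene");cv2.imwrite("pics/s2.png",cv2.resize(p[150:300,220:420,::-1],None,fx=4,fy=4))
go(-.095,.0,.03,np.pi/2)
E
```

```text
t 2.9 shift [ 0.26  2.81 -0.2 ] roll -0.006 |d|cm 2.8 F [ 0.5 -0.5 -0.1] w 0.6 q [-0.03  0.19  2.04  0.    0.91 -0.09]
bed mm -123.2 -2.5 28.0
t 2.95 shift [ 0.22  2.81 -0.14] roll -0.006 |d|cm 2.8 F [ 0.5 -0.4 -0. ] w 0.6 q [-0.03  0.19  2.04 -0.    0.91 -0.09]
bed mm -123.1 -2.0 28.6
```

View pics/s2.png

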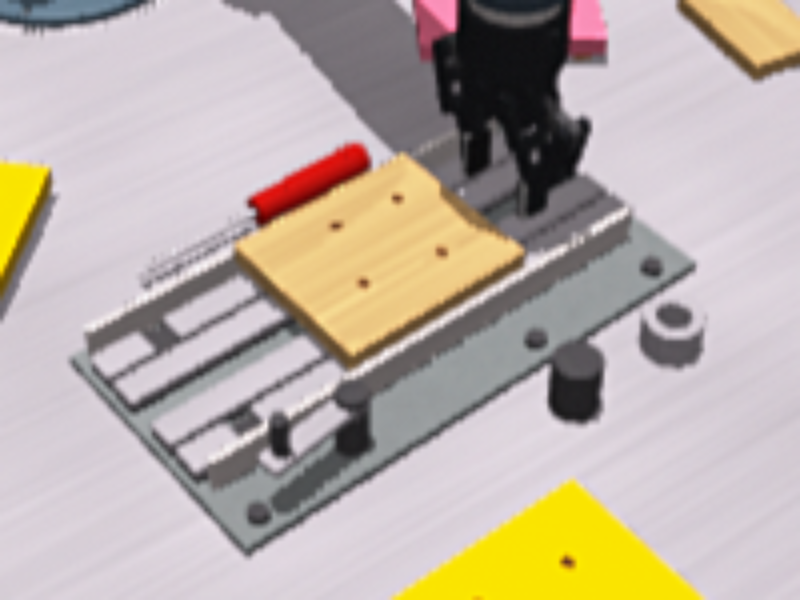

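The fingers at (475,160) and (530,200) are between the guides behind the board, and clear of it. I'm pushing toward home, which is tool +y.

Request:
servo_tool([
  [[-0.2,0.1,0.8,0,0],[-0.2,0.2,1.6,0,0],[-0.2,0.2,2.4,0,0],[-0.2,0.2,3.2,0,0],[-0.2,0.2,4.0,0,0]],
])

```text
clock: 3.37
ee_pos: [0.4946, 0.0568, 0.0289]
ee_rot: [[0.998, 0.055, 0.001], [0.055, -0.998, 0.001], [0.001, -0.001, -1.0]]
wrist_force: [-0.8, 3.2, 2.3]
width: 0.599
```

Request:
servo_tool([
  [[-0.2,0,0.7,0,0],[-0.2,0,1.4,0,0],[-0.2,0,2.1,0,0],[-0.2,0,2.8,0,0],[-0.2,0,3.5,0,0]],
])

```text
clock: 3.78
ee_pos: [0.4961, 0.022, 0.0284]
ee_rot: [[0.998, 0.056, 0.0], [0.056, -0.998, 0.0], [0.0, -0.0, -1.0]]
wrist_force: [0.8, 4.0, 2.1]
width: 0.601
```

```bash
python3 - <<'E'
from h import *
go(-.006,.0,.03,np.pi/2)
p,d=ctrl.camera("scene");cv2.imwrite("pics/s3.png",cv2.resize(p[150:300,220:420,::-1],None,fx=4,fy=4))
E
```

```text
t 3.78 shift [ 0.08  4.16 -0.16] roll -0.006 |d|cm 4.2 F [0.8 4.  2.1] w 0.6 q [-0.18  0.19  2.05  0.    0.9  -0.24]
bed mm -47.6 -0.5 28.4
```

Request:
servo_tool([
  [[-0.2,0,0.5,0,0],[-0.2,0,1.0,0,0],[-0.2,0.1,1.5,0,0],[-0.2,0.1,2.0,0,0],[-0.2,0.1,2.5,0,0]],
])

```text
clock: 4.25
ee_pos: [0.4982, -0.0028, 0.0281]
ee_rot: [[0.998, 0.056, -0.001], [0.056, -0.998, 0.0], [-0.001, -0.0, -1.0]]
wrist_force: [0.0, 2.5, 1.8]
width: 0.598
```

Request:
servo_tool([
  [[-0.2,0,0.2,0,0],[-0.2,0,0.4,0,0],[-0.2,0,0.6,0,0],[-0.2,0,0.8,0,0],[-0.2,0,1.0,0,0]],
])

```text
clock: 4.67
ee_pos: [0.4987, -0.0125, 0.0281]
ee_rot: [[0.998, 0.056, -0.0], [0.056, -0.998, -0.0], [-0.0, 0.0, -1.0]]
wrist_force: [-0.2, 2.5, 0.6]
width: 0.599
```

```bash
python3 - <<'E'
from h import *
go(-.006,.0,.03,np.pi/2)
E
```

```text
t 4.67 shift [ 0.01  0.71 -0.19] roll -0.006 |d|cm 0.7 F [-0.2  2.5  0.6] w 0.6 q [-0.25  0.19  2.05 -0.    0.91 -0.31]
bed mm -13.1 -0.1 28.1
```

Request:
servo_tool([
  [[-0.2,0,0.1,0,0],[-0.2,0,0.2,0,0],[-0.2,0,0.3,0,0],[-0.2,0,0.4,0,0],[-0.2,0,0.5,0,0]],
])

```text
clock: 5.08
ee_pos: [0.4991, -0.0174, 0.0282]
ee_rot: [[0.998, 0.056, -0.0], [0.056, -0.998, -0.0], [-0.0, 0.0, -1.0]]
wrist_force: [0.6, 1.1, -0.2]
width: 0.6
```

Request:
servo_tool([
  [[-0.2,0,0.1,0,0],[-0.2,0,0.2,0,0],[-0.2,0,0.3,0,0],[-0.2,0,0.3,0,0]],
])

```text
clock: 5.42
ee_pos: [0.4995, -0.0205, 0.0284]
ee_rot: [[0.998, 0.056, 0.0], [0.056, -0.998, -0.0], [0.0, 0.0, -1.0]]
wrist_force: [0.6, 1.0, -0.8]
width: 0.602
```

```bash
python3 - <<'E'
from h import *
go(-.006,.0,.03,np.pi/2)
p,d=ctrl.camera("scene");cv2.imwrite("pics/s4.png",cv2.resize(p[150:300,220:420,::-1],None,fx=4,fy=4))
W=cloud("scene",d);X=W.reshape(-1,3)-[BED[0],BED[1],0];c,s=np.cos(BED[2]),np.sin(BED[2]);L=np.c_[c*X[:,0]+s*X[:,1],-s*X[:,0]+c*X[:,1],X[:,2]]
for a,b in((.02,.05),(.06,.1),(.11,.145)):
    m=(L[:,0]>a)&(L[:,0]<b)&(abs(L[:,1])<.055);print(m.sum(),np.median(L[m,2]))
E
```

```text
t 5.42 shift [-0.02 -0.1  -0.16] roll -0.006 |d|cm 0.2 F [ 0.6  1.  -0.8] w 0.6 q [-0.27  0.19  2.04 -0.    0.91 -0.32]
bed mm -5.0 0.2 28.4
1386 0.24653376329233845
529 0.04214104858928469
427 0.04188467433688425
```

The board top dropped from about 49 to 42 mm, so it has seated. I'll nudge it gently to confirm the far-wall stop.

Request:
servo_tool([
  [[-0.2,0,0.1,0,0],[-0.2,0,0.2,0,0],[-0.2,0,0.2,0,0]],
])

```text
clock: 5.72
ee_pos: [0.4995, -0.0224, 0.0283]
ee_rot: [[0.998, 0.056, 0.0], [0.056, -0.998, -0.0], [0.0, 0.0, -1.0]]
wrist_force: [0.8, 3.6, -0.3]
width: 0.598
```

Request:
servo_tool([
  [[-0.2,0,0.1,0,0],[-0.2,0,0.2,0,0],[-0.2,0,0.2,0,0]],
])

```text
clock: 5.97
ee_pos: [0.4995, -0.0236, 0.0283]
ee_rot: [[0.998, 0.056, -0.0], [0.056, -0.998, 0.002], [-0.0, -0.002, -1.0]]
wrist_force: [-1.0, 6.4, 1.2]
width: 0.602
```

Request:
servo_tool([
  [[-0.2,0,0.2,0,0],[-0.2,0,0.2,0,0],[-0.2,0,0.2,0,0]],
])

```text
clock: 6.22
ee_pos: [0.4991, -0.0239, 0.0283]
ee_rot: [[0.998, 0.056, -0.002], [0.056, -0.998, 0.005], [-0.001, -0.005, -1.0]]
wrist_force: [-1.3, 14.0, 5.5]
width: 0.6
```

Request:
servo_tool([
  [[-0.2,0,-1,0,0],[-0.2,0,-2,0,0],[-0.2,0,-3.5,0,0],[-0.2,0,-3.5,-3,0],[-0.2,0,-3.5,-6,0]],
])

```text
clock: 6.63
ee_pos: [0.4956, 0.0097, 0.087]
ee_rot: [[0.998, 0.057, -0.005], [0.057, -0.998, 0.0], [-0.005, -0.001, -1.0]]
wrist_force: [0.9, 0.4, 0.5]
width: 0.6
```

```bash
python3 - <<'E'
from h import *
a=np.pi/2+.107
go(.15+.04*np.cos(a),.102+.04*np.sin(a),.13,a)
E
```

```text
t 6.63 shift [14.42 18.04 -4.39] roll -0.112 |d|cm 23.5 F [0.9 0.4 0.5] w 0.6 q [-0.21  0.08  2.04 -0.    1.03 -0.27]
bed mm -35.4 -1.8 87.0
```

The board stopped firmly at 14 N. I'm raising, shutting the fingers and moving to the far (left) side of the keeper pin.

Request:
servo_tool([
  [[1,0,0,-3,-0.03],[1,1,1,-5.5,-0.06],[1,3,3.6,-5.5,-0.09],[1,5,6.5,-5.5,-0.11],[1,7,9.5,-5.5,-0.11]],
])

```text
clock: 7.05
ee_pos: [0.5741, -0.083, 0.1442]
ee_rot: [[0.986, 0.167, 0.002], [0.167, -0.986, -0.001], [0.001, 0.002, -1.0]]
wrist_force: [0.7, -0.2, -0.3]
width: -0.001
```

Request:
servo_tool([
  [[1,2.3,2.8,0,0],[1,4.6,5.6,0,0],[1,6.9,8.2,0,0],[1,6.9,8.2,0,0],[1,6.9,8.2,0,0]],
])

```text
clock: 7.47
ee_pos: [0.6552, -0.1529, 0.1424]
ee_rot: [[0.986, 0.164, -0.001], [0.164, -0.986, -0.0], [-0.001, 0.0, -1.0]]
wrist_force: [0.2, 0.2, -0.1]
width: -0.001
```

```bash
python3 - <<'E'
from h import *
a=np.pi/2+.107
go(.15+.04*np.cos(a),.102+.04*np.sin(a),.06,a)
p,d=ctrl.camera("scene");cv2.imwrite("pics/s5.png",cv2.resize(p[180:330,220:420,::-1],None,fx=4,fy=4))
E
```

```text
t 7.47 shift [-0.64  0.83  8.24] roll -0.005 |d|cm 8.3 F [ 0.2  0.2 -0.1] w -0.0 q [-0.4   0.38  1.56 -0.    1.2  -0.56]
bed mm 136.8 147.4 142.4
```

View pics/s5.png

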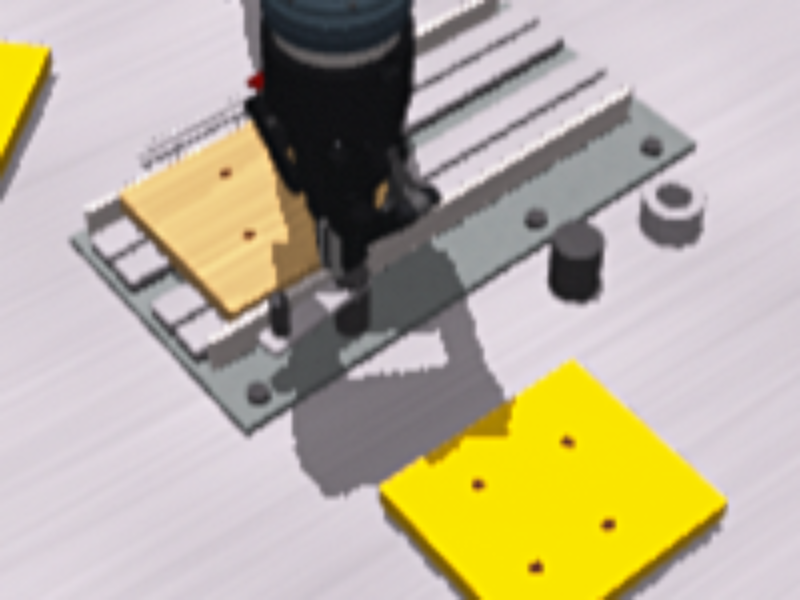

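The board is seated, with its front edge at (235,310) in the crop, and the pin stands at (280,310). The shut fingers are above and left of it. I'm descending outboard of the pin.

Request:
servo_tool([
  [[1,-0.1,0.8,1.5,0],[1,-0.2,0.8,3.5,0],[1,-0.2,0.8,5.5,0],[1,-0.2,0.8,7.5,0],[1,-0.2,0.8,8.1,0]],
])

```text
clock: 7.93
ee_pos: [0.6506, -0.1584, 0.0577]
ee_rot: [[0.986, 0.166, -0.007], [0.166, -0.986, 0.003], [-0.006, -0.004, -1.0]]
wrist_force: [-0.5, -0.7, -1.0]
width: 0.003
```

Request:
servo_tool([
  [[1,0,0,0,0],[1,0,0,0,0]],
])

```text
clock: 8.1
ee_pos: [0.6536, -0.1597, 0.0624]
ee_rot: [[0.986, 0.166, -0.0], [0.166, -0.986, -0.0], [-0.0, -0.0, -1.0]]
wrist_force: [1.1, -0.4, 0.7]
width: -0.002
```

```bash
python3 - <<'E'
from h import *
a=np.pi/2+.107
go(.15+.0205*np.cos(a),.102+.0205*np.sin(a),.06,a)
p,d=ctrl.camera("scene");cv2.imwrite("pics/s6.png",cv2.resize(p[200:300,240:380,::-1],None,fx=5,fy=5))
E
```

```text
t 8.1 shift [-2.33  0.19  0.24] roll -0.003 |d|cm 2.3 F [ 1.1 -0.4  0.7] w -0.0 q [-0.41  0.48  1.58 -0.    1.08 -0.57]
bed mm 143.5 145.4 62.4
```

View pics/s6.png

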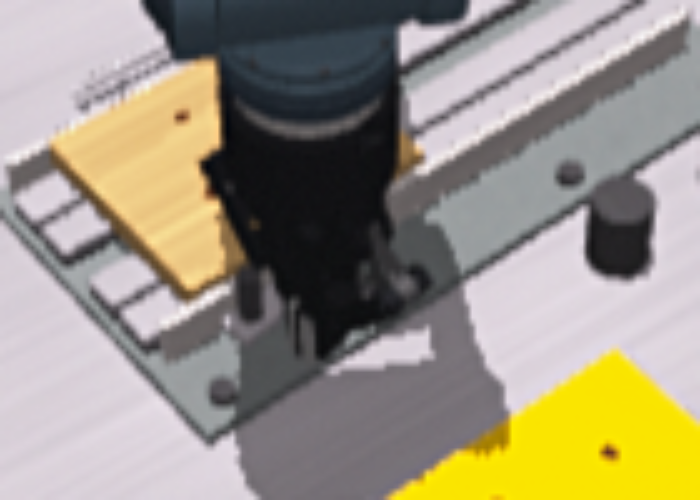

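The fingers are outboard of the pin, which is at (250,290). I'm approaching to contact and will then follow the arc with the tool turning along.

Request:
servo_tool([
  [[1,-0.5,0.1,0.1,0],[1,-1,0.1,0.1,0],[1,-1.5,0.2,0.1,0],[1,-2,0.2,0.1,0],[1,-2.3,0.2,0.1,0]],
])

```text
clock: 8.57
ee_pos: [0.631, -0.1661, 0.0616]
ee_rot: [[0.986, 0.165, 0.0], [0.165, -0.986, -0.0], [0.0, 0.0, -1.0]]
wrist_force: [1.9, -1.0, 0.0]
width: -0.003
```

Request:
servo_tool([
  [[1,-0.49,0.14,0,0.08],[1,-0.98,0.25,0,0.16],[1,-1.48,0.31,0,0.24],[1,-1.99,0.34,0,0.32],[1,-2.5,0.32,0,0.4]],
])

```text
clock: 8.98
ee_pos: [0.6076, -0.1734, 0.0617]
ee_rot: [[0.972, -0.236, 0.002], [-0.236, -0.972, -0.0], [0.002, 0.0, -1.0]]
wrist_force: [2.0, -1.4, -0.5]
width: 0.001
```

```bash
cat >> h.py <<'E'
def arc(th):
    a=th+np.pi/2;go(.09+.06*np.cos(th)+.0205*np.cos(a),.096+.06*np.sin(th)+.0205*np.sin(a),.062,a)
E
python3 - <<'E'
from h import *
arc(.107-.4)
p,d=ctrl.camera("scene");cv2.imwrite("pics/s7.png",cv2.resize(p[200:300,240:380,::-1],None,fx=5,fy=5))
E
```

```text
t 8.98 shift [-0.05 -0.09 -0.03] roll -0.008 |d|cm 0.1 F [ 2.  -1.4 -0.5] w 0.0 q [-0.46  0.4   1.7   0.    1.04 -0.22]
bed mm 154.4 98.6 61.7
```

View pics/s7.png

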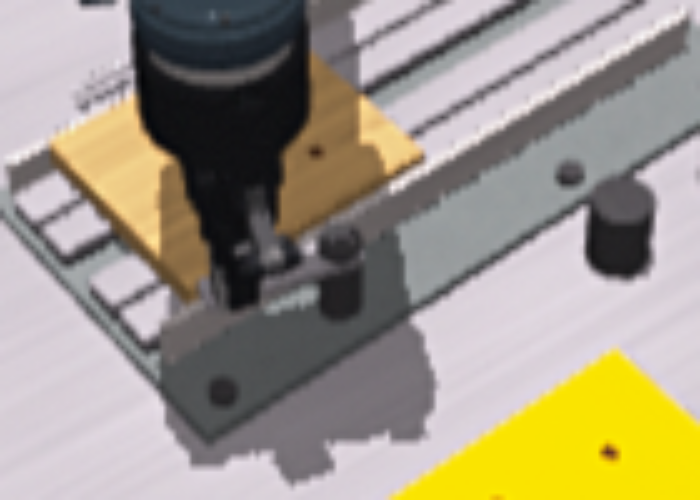

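The keeper is turning. Its bar runs from the pivot at (340,240) toward the fingers, at about 2.4 N. I'm continuing.

Request:
servo_tool([
  [[1,-0.49,0.14,0,0.08],[1,-0.98,0.25,0,0.16],[1,-1.48,0.31,0,0.24],[1,-1.99,0.32,0,0.32],[1,-2.52,0.27,0,0.4]],
])

```text
clock: 9.45
ee_pos: [0.5824, -0.1706, 0.0617]
ee_rot: [[0.804, -0.594, 0.001], [-0.594, -0.804, -0.001], [0.002, 0.0, -1.0]]
wrist_force: [-0.1, -1.8, -0.1]
width: -0.003
```

```bash
python3 -c "
from h import *
arc(.107-.8)"
```

```text
t 9.45 shift [-0.06 -0.04 -0.03] roll -0.006 |d|cm 0.1 F [-0.1 -1.8 -0.1] w -0.0 q [-0.47  0.35  1.77 -0.    1.02  0.17]
bed mm 150.0 73.7 61.7
```

Request:
servo_tool([
  [[1,-0.49,0.14,0,0.08],[1,-0.98,0.25,0,0.16],[1,-1.48,0.31,0,0.24],[1,-1.99,0.32,0,0.32],[1,-2.5,0.3,0,0.4]],
])

```text
clock: 9.87
ee_pos: [0.5603, -0.1581, 0.0617]
ee_rot: [[0.509, -0.861, 0.001], [-0.861, -0.509, -0.001], [0.002, 0.0, -1.0]]
wrist_force: [0.7, -1.8, 0.1]
width: -0.003
```

```bash
python3 -c "
from h import *
arc(.107-1.2)"
```

```text
t 9.87 shift [-0.04  0.01 -0.03] roll -0.006 |d|cm 0.0 F [ 0.7 -1.8  0.1] w -0.0 q [-0.47  0.3   1.83 -0.    1.01  0.57]
bed mm 136.1 52.4 61.7
```

Request:
servo_tool([
  [[1,-0.49,0.14,0,0.08],[1,-0.98,0.25,0,0.16],[1,-1.48,0.31,0,0.24],[1,-1.99,0.33,0,0.32],[1,-2.5,0.32,0,0.4]],
])

```text
clock: 10.28
ee_pos: [0.5449, -0.1381, 0.0617]
ee_rot: [[0.134, -0.991, 0.001], [-0.991, -0.134, -0.001], [0.001, -0.001, -1.0]]
wrist_force: [0.5, -1.6, -0.5]
width: 0.001
```

Request:
servo_tool([
  [[1,-0.12,0.03,0,0.02],[1,-0.24,0.06,0,0.04],[1,-0.36,0.09,0,0.06],[1,-0.46,0.11,0,0.08],[1,-0.46,0.11,0,0.08]],
])

```text
clock: 10.7
ee_pos: [0.5432, -0.1337, 0.0615]
ee_rot: [[0.057, -0.998, 0.0], [-0.998, -0.057, -0.001], [0.001, -0.0, -1.0]]
wrist_force: [-0.7, -3.9, 0.8]
width: -0.001
```

```bash
python3 - <<'E'
from h import *
arc(-np.pi/2)
p,d=ctrl.camera("scene");cv2.imwrite("pics/s8.png",cv2.resize(p[190:300,240:380,::-1],None,fx=5,fy=5))
E
```

```text
t 10.7 shift [-0.02  0.08 -0.05] roll -0.005 |d|cm 0.1 F [-0.7 -3.9  0.8] w -0.0 q [-0.44  0.25  1.89 -0.    1.    1.07]
bed mm 110.8 36.8 61.5
```

View pics/s8.png

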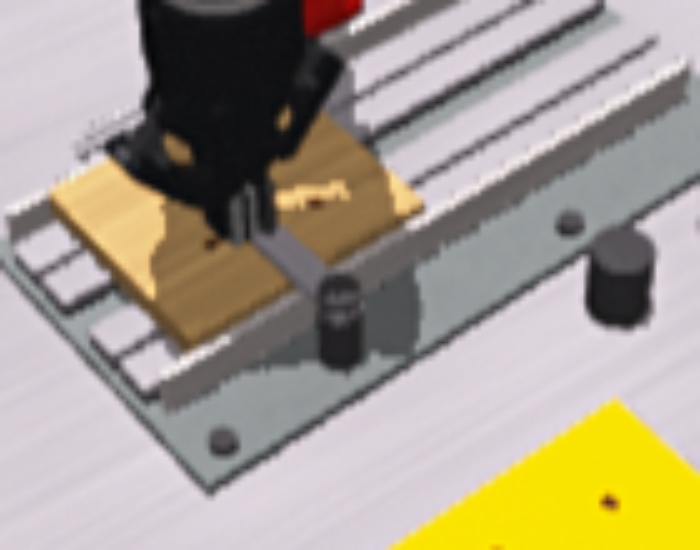

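The bar now lies across the board, and the force is starting to rise. I'm pressing on gently to feel the stop.

Request:
servo_tool([
  [[1,-0.1,0,0,0],[1,-0.2,0,0,0],[1,-0.2,0,0,0]],
])

```text
clock: 11.0
ee_pos: [0.5432, -0.1334, 0.0616]
ee_rot: [[0.058, -0.998, 0.001], [-0.998, -0.058, -0.004], [0.004, -0.0, -1.0]]
wrist_force: [-2.9, -10.7, -0.5]
width: -0.002
```

Request:
servo_tool([
  [[1,-0.1,0,0,0],[1,-0.2,0,0,0],[1,-0.2,0,0,0]],
])

```text
clock: 11.25
ee_pos: [0.5433, -0.1332, 0.0617]
ee_rot: [[0.058, -0.998, 0.001], [-0.998, -0.058, -0.008], [0.008, -0.001, -1.0]]
wrist_force: [-2.6, -17.7, -3.5]
width: -0.001
```

The stop is firm: 17.7 N with no more travel. I'm backing off along tool +x, then raising clear.

Request:
servo_tool([
  [[1,0.5,0,0,0],[1,1.5,0,0,0],[1,3,0,0,0],[1,3,0,0,0]],
])

```text
clock: 11.58
ee_pos: [0.5452, -0.1614, 0.0616]
ee_rot: [[0.055, -0.998, 0.001], [-0.998, -0.055, -0.001], [0.001, -0.001, -1.0]]
wrist_force: [-0.2, 0.2, 0.3]
width: 0.004
```

Request:
servo_tool([
  [[1,0,0,-3,0],[1,0,0,-7,0],[1,1,0,-11,0],[1,4,0,-14,0],[1,8,0,-15,0]],
])

```text
clock: 12.0
ee_pos: [0.5517, -0.2389, 0.2177]
ee_rot: [[0.061, -0.998, 0.008], [-0.998, -0.061, -0.004], [0.004, -0.008, -1.0]]
wrist_force: [1.8, -0.6, 1.5]
width: 0.002
```

Request:
servo_tool([
  [[1,4,0,0,0],[1,8,0,0,0],[1,12,0,0,0],[1,12,0,0,0],[1,12,0,0,0]],
])

```text
clock: 12.42
ee_pos: [0.5555, -0.3604, 0.2106]
ee_rot: [[0.054, -0.999, -0.0], [-0.999, -0.054, 0.001], [-0.001, 0.0, -1.0]]
wrist_force: [0.2, 0.1, 0.0]
width: -0.0
```

```bash
python3 - <<'E'
from h import *
s=ctrl.state();print(s["clock"],s["ee_pos"],s["wrist_force"])
p,d=ctrl.camera("scene");cv2.imwrite("pics/s9.png",cv2.resize(p[130:310,160:420,::-1],None,fx=3,fy=3))
W=cloud("scene",d);X=W.reshape(-1,3)-[BED[0],BED[1],0];c,q=np.cos(BED[2]),np.sin(BED[2]);L=np.c_[c*X[:,0]+q*X[:,1],-q*X[:,0]+c*X[:,1],X[:,2]]
for a,b in((.01,.04),(.045,.07),(.11,.13),(.135,.15)):
  for y0,y1 in((-.06,-.03),(-.02,.02),(.03,.06)):
    m=(L[:,0]>a)&(L[:,0]<b)&(L[:,1]>y0)&(L[:,1]<y1);print(a,y0,m.sum(),np.median(L[m,2]).round(4))
m=(abs(L[:,2]-.041)<.003)&(abs(L[:,1])<.06)&(L[:,0]<.2)&(L[:,0]>-.1);print("board x",np.percentile(L[m,0],[.5,99.5]))
m=(L[:,2]>.06)&(L[:,2]<.09)&(L[:,1]<.12)&(L[:,1]>-.05)&(L[:,0]>0)&(L[:,0]<.2);print("pin",m.sum(),np.median(L[m],0) if m.any() else None)
E
```

```text
12.4167 [ 0.55549254 -0.36043037  0.21057443] [0.24915709 0.06520842 0.01622309]
0.01 -0.06 78 0.0418
0.01 -0.02 115 0.0416
0.01 0.03 97 0.0415
0.045 -0.06 70 0.0419
0.045 -0.02 94 0.0418
0.045 0.03 80 0.0417
0.11 -0.06 63 0.0418
0.11 -0.02 84 0.0417
0.11 0.03 74 0.0413
0.135 -0.06 50 0.0421
0.135 -0.02 64 0.0418
0.135 0.03 55 0.0424
board x [0.00903618 0.15846136]
pin 47 [0.09228674 0.04123412 0.07393607]
```

View pics/s9.png

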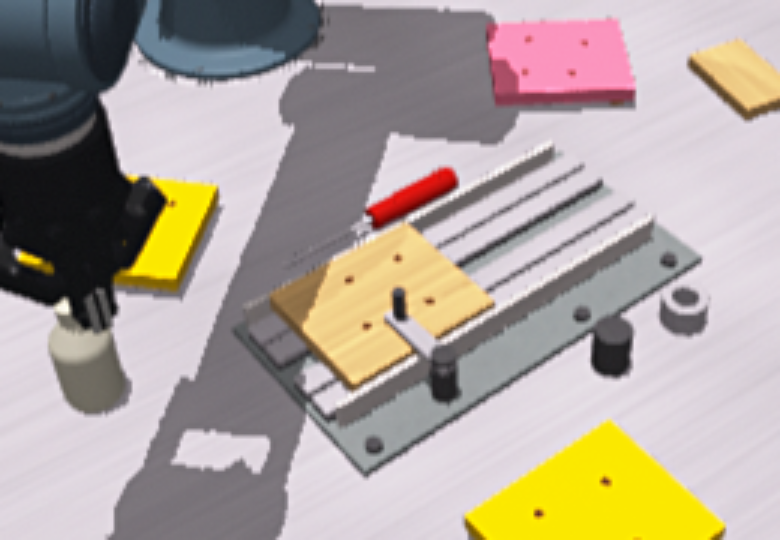

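The board lies level in its notches, its top at 41–42 mm everywhere. The keeper lies straight across it with the pin at (400,303). The bench items look unmoved, and the gripper hangs well above the oil bottle. I'm handing in.

```bash
python3 -c "
from rig import ctrl
print(ctrl.close_job())"
```

```text
the job is handed in; nothing more can be done
None
```

I pushed the plywood board home along the rails, then swung the keeper round to its stop across it. The job is handed in, at about 12.4 s on the robot's clock.

- **Board:** it slid about 89 mm at 2–4 N and dropped about 7 mm into the notches. It then stopped dead against the far walls at 14 N. The last depth check put its top at 41–42 mm at all twelve spots I measured, so it is level.
- **Keeper:** I pushed the pin round with the shut fingertips at about 2 N. It met its stop at 17.7 N with no more travel. Depth put the pin at bed (92, 41) mm against a nominal (90, 36). The 5 mm difference in y probably comes from the camera seeing only the near side of the pin.
- **Board position:** its x extent in the depth image came out at 9 to 158 mm, against 5 to 155 nominal. That is 3–4 mm beyond home, right at or just past the 3 mm tolerance. I put it down to calibration and bed-fit error, since the drop and the hard stop were clear.
- **Other things:** the bush, slug, screwdriver, offcut, oil bottle and the look-alikes near the bed look unmoved in the last picture. The mug and wrench were outside that crop, but the arm never went near them. The gripper finished clear of everything, with about zero wrist force.

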